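# Close the blade hatch of the tilted tube cutter and hold it shut

## Robot

A 7-joint arm with a two-finger parallel gripper is mounted at the origin on a cart in front of the work surface, level with it; the furniture and walls round the work are solid. World frame = base frame: x ahead of the robot, y to its left, z up, the work surface at z = 0. Lengths are in m, angles in degrees, forces in N, time in s.
With the tool pointing down it reaches from about 0.425 to 0.925 m from the base axis. Payload 6.8 kg.
Tool frame: the origin (TCP) lies at the very end of the fingers, on their centre line; the grasp point (between the pads) lies 19 mm behind it (grip_point_offset is the distance from the TCP to the grasp point, in m); z points along the fingers, y is the line along which they close (so a half turn about z gives the same grasp; the last joint's range is limited). The gripper opens to 85 mm and grips with 20 to 120 N. Pads are 22 mm wide; open, the fingers measure 114 mm over their backs; the gripper's body (76 mm by 85 mm) begins 54 mm behind the grasp point. The pads swing forward as they close: fully open they stand 13 mm farther back than shut.
Start: joints at [66.171, 27.33, 1.283, 89.118, -0.659, 63.558, -4.761], TCP at [0.205, -0.643, 0.231] pointing down, gripper open.
Joint ranges: [-169.35, 169.35], [-19.33, 120.38], [-80.79, 83.38], [13.8, 139.57], [-78.32, 258.32], [9.67, 109.79], [-169.56, 169.56]. Speed limits (degrees/s): [136.94, 136.94, 180, 180, 180, 180, 180].

## Interface

Orientations are given as [roll, pitch, yaw] about the fixed x, y, z axes, in that order (R = Rz(yaw) Ry(pitch) Rx(roll)).
In Python, from rig import * gives the robot as it stands. Calls block until the motion is done:
- move_to(position, orientation): joint-space move of the TCP to a pose.
- movel(position, vel=0.15, rot=None, until_force=None): straight line of the TCP; rot=None keeps the orientation; vel is the mean speed in m/s. With until_force (N) it stops when the force on the tool has changed by that much, and returns True; else False.
- goto_joints(angles): joint-space move.
- let_go() and grasp(force=None): open the fingers fully, or close them until they stop; force is the grip in N (None keeps the last).
- sleep(seconds).
- inverse_kinematics(position, orientation): joint angles nearest the present ones, or None.
- get_state(): the state.
- capture(name): name is "scene" or "top" or "wrist"; returns the picture (480x640x3 uint8, blue, green, red); there is no depth.
- camera_info(name): a dict with "fx", "fy", "cx", "cy" (pixels), "D" ([k1, k2, p1, p2, k3] as OpenCV has them; the pictures are not rectified), "extrinsics" (4x4, takes a point from camera to world coordinates); the wrist camera has in their place "T_tool_cam" (4x4, takes a point from camera to tool coordinates, whose origin is the TCP and whose axes are the flange's). Camera axes: x right, y up, looking along -z (the intrinsics and any distortion apply to the point x, -y, -z); pixel columns grow to the right and rows downward; lengths in m; the calibration is good to about 2 mm. A picture is of the moment at which its call begins: read the wrist's pose just before it. camera_info takes no time and is no camera call.
A pose or a line that the arm cannot do raises IKError and nothing moves.
- job_done(): hands the job in; it is judged then, once.
Trained networks look in the newest picture that a camera, given by its name, has taken for a name from the list of things; names that differ only in an ending like _2 or _b are one class to them, and where a whole thing is asked for, a point or a joint stands for the part that bears it (a point fixed in the world has none). Each returns a list of dicts, best first, with "p" (0 to 1); they miss things now and then, are a little off and sometimes report something else, mostly with a low value. They report only what shows in the picture. A call takes as long as a camera call. They do not tell look-alikes from the thing itself.
- look_for(camera, name): "point" ([row, column] in pixels, amid what is visible of it).
- outline_of(camera, name): "pixels" (480x640 bool, what is visible of it) and "point" ([row, column] in pixels, amid what is visible of it).
The state is a dict: "t": time; "joint_positions": joint angles; "dq": joint speeds; "tau": joint torques, N m; "ee_pos": TCP position; "ee_rot": TCP orientation; "contact_force": force on the tool from outside, world axes, zero at the start; "wrist_torque": the same for the moment, N m; "finger_gap": opening from 0.0 (shut) to 1.0 (fully open); "grasp_force": force on a finger pad.
Only numpy, scipy, OpenCV 4.12 (cv2) and the standard library are available. Lean on these libraries where they do the work, as an engineer would, in place of code of your own. Each camera call takes 0.05 s, during which the arm holds its last target. There are 200 camera calls.

## Task

The knife of the bench tube cutter has been changed and its yellow hatch cover lies on the table. Pick the cover up by its handle, tilt it to the slope at which the cutter head is set, seat it fully home and flush in the hatch opening so that it pushes the sprung red interlock pin in, and finish while still gripping the handle and pressing the cover gently shut (a mate then turns its fasteners): do not let go. Do not force the cover, and leave the screwdriver, the tape measure and the calliper where they lie.

Things in the scene. Friction and masses are not known exactly. Their poses are not given: they have to be found in the camera images.
- hatch: the loose hatch cover: a yellow plate 90 (x) x 110 (y) x 8 (z) mm, 0.15 to 0.31 kg, with a steel fastener head near each corner and a black bridge handle on top. Origin: centre of its underside; z out of the handle side. It starts flat on the table, handle up. Either way round (half turn about z) fits
- handle (a point): middle of the handle bar, 42 mm above the cover's underside, same axes as the cover. The bar runs along the cover's y: 14 mm wide (x), 16 mm high (z, from 34 to 50 mm above the underside), 72 mm free between its two posts; 26 mm of open height between the plate and the bar
- cutter: the cutter's heavy base, dark steel 200 x 236 mm with two grey cheeks (the pivot knobs reach 127 mm to either side of its middle), fixed. Origin: middle of its underside on the table, x away from the hatch's low edge (the low edge is on the -x side). The head's pivot axis is parallel to y, 105 mm above the table
- cutter_head: the green cutter head, 150 (x) x 170 (y) mm on its sloped top face, tilted about the pivot by 8 to 24 degrees so that its top face looks up and towards -x of the base; the tilt is clamped and does not give when pushed. Origin: middle of the pivot axis; y along the pivot, x up the slope of the top face, z square out of that face. A motor sticks out 77 mm behind (+x)
- seat (a point): centre of the hatch opening, on the ledge on which the cover's underside rests; same axes as cutter_head (x up the slope, z square out of the face), 39 mm out from the pivot axis along z. The recess above the ledge is 94 (x) x 114 (y) mm and 8 mm deep (so the cover's top ends level with the rim; 2 mm play on each side), its mouth widened by a 3 mm chamfer
- interlock (a joint): red spring pin, 8 mm thick, that stands 5 mm up from the ledge at the middle of the upper edge of the recess (41.5 mm up the slope from the seat centre). Value: m pushed in, 0 = free, 0.005 = level with the ledge; about 2.3 N at first and 4.8 N when level, so the upper edge of a cover that is not pressed with some 8 to 15 N springs up again. The ledge is hard: the push rises steeply (20 N or more per mm) once the cover bears on it
- driver: screwdriver with red grip, 190 x 27 mm, lies on the table; bystander
- measure: black pocket tape measure, 58 x 71 x 32 mm; bystander
- calliper: digital calliper, 236 x 81 x 16 mm; bystander
There are look-alikes about, which are no part of the job. Several things have the shape of the hatch; the one meant has the colours described above.

How it is judged:
By the outcome, as a careful person would: the job done as asked, in the order asked, and still so for the second after the job is handed in, while the arm keeps its last pose, push and grip.
It also fails if it takes over 48 s, if anything falls off the work surface, if the arm or the gripper's body presses on something with over 40 N, if the wrist force passes 120 N, or if a joint passes its speed limit or range.

## Working session

There is one attempt and no reset: what is moved stays moved. The work goes in short steps, each a Python script; the robot and the scene stay as the last script left them, time stands still between calls to the robot, and variables do not carry over. Pictures are saved under pics/ and viewed, at most 10 in all, crops included, and the job is handed in when it is done.

```bash
ls; mkdir -p pics; python3 - <<'E'
from rig import *
import cv2,numpy as np
for n in("scene","top"):
    im=capture(n);cv2.imwrite(f"pics/{n}0.png",im)
    i=camera_info(n);print(n,{k:np.round(v,4).tolist() for k,v in i.items()})
    for o in("hatch","handle","cutter","cutter_head","interlock","driver","measure","calliper"):
        print(o,[(np.round(d["point"]).tolist(),round(d["p"],2)) for d in look_for(n,o)])
print({k:np.round(v,4).tolist() for k,v in camera_info("wrist").items()})
s=get_state();print(s["t"],s["ee_pos"],s["ee_rot"],s["finger_gap"],s["contact_force"])
E
```

```text
pics
scene {'fx': 550.2119, 'fy': 550.2119, 'cx': 310.1793, 'cy': 232.873, 'D': [-0.0484, 0.0, 0.0, 0.0, 0.0], 'extrinsics': [[-0.8445, 0.3562, -0.4001, -0.1197], [-0.5353, -0.587, 0.6073, 0.606], [-0.0185, 0.727, 0.6864, 1.0861], [0.0, 0.0, 0.0, 1.0]]}
hatch [([246.0, 261.0], 0.75), ([226.0, 354.0], 0.66), ([294.0, 381.0], 0.63)]
handle [([292.0, 381.0], 0.93), ([243.0, 259.0], 0.76), ([223.0, 357.0], 0.59)]
cutter [([292.0, 185.0], 0.78)]
cutter_head [([274.0, 182.0], 0.68)]
interlock []
driver [([248.0, 262.0], 0.74), ([294.0, 302.0], 0.66)]
measure [([266.0, 339.0], 0.71)]
calliper [([202.0, 312.0], 0.83), ([273.0, 182.0], 0.5)]
top {'fx': 510.4926, 'fy': 510.4926, 'cx': 318.8856, 'cy': 238.2679, 'D': [-0.1296, 0.0, 0.0, 0.0, 0.0], 'extrinsics': [[0.0097, 0.9846, -0.1748, 0.2826], [-0.9999, 0.011, 0.0061, -0.2385], [0.008, 0.1747, 0.9846, 1.1944], [0.0, 0.0, 0.0, 1.0]]}
hatch [([348.0, 318.0], 0.85), ([273.0, 397.0], 0.71), ([196.0, 311.0], 0.69)]
handle [([195.0, 315.0], 0.88), ([348.0, 322.0], 0.76), ([273.0, 403.0], 0.65)]
cutter [([177.0, 196.0], 0.73)]
cutter_head [([167.0, 187.0], 0.65)]
interlock []
driver [([277.0, 276.0], 0.8)]
measure [([284.0, 329.0], 0.8)]
calliper [([203.0, 419.0], 0.89)]
{'fx': 388.1562, 'fy': 388.1562, 'cx': 323.4465, 'cy': 239.5045, 'D': [-0.03, 0.0, 0.0, 0.0, 0.0], 'T_tool_cam': [[-0.0008, 0.9635, 0.2676, 0.0687], [1.0, 0.0008, 0.0004, 0.0003], [0.0002, 0.2676, -0.9635, -0.1419], [0.0, 0.0, 0.0, 1.0]]}
0.9 [ 0.20448756 -0.64326954  0.23129557] [-1.79997455e+02 -7.10988490e-04  1.76327519e+01] 0.9990333027147887 [ 1.01174252 -0.86865925  0.29831275]
```

View pics/top0.png

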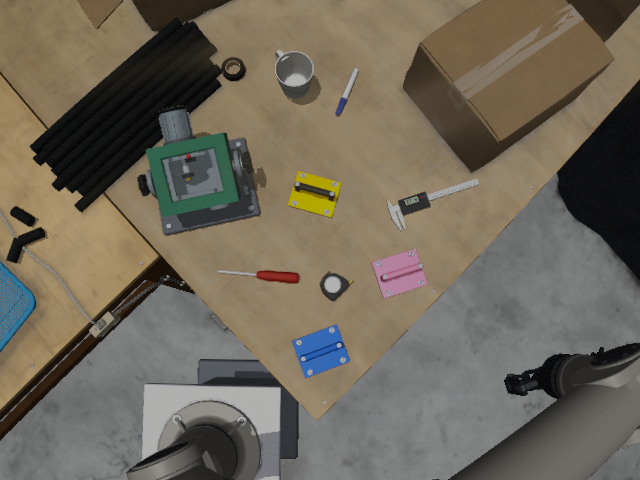

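View pics/scene0.png

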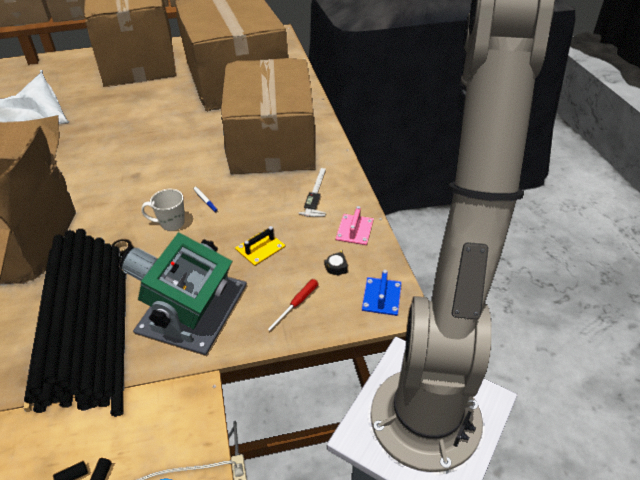

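```bash
cat > h.py <<'E'
from rig import *
import numpy as np, cv2
from scipy.spatial.transform import Rotation as R
from scipy.optimize import least_squares
F=np.diag([1.,-1,-1])
def K(n):
    i=camera_info(n); return np.array([[i["fx"],0,i["cx"]],[0,i["fy"],i["cy"]],[0,0,1.]]),np.array(i["D"],float),i
def tool(s):
    T=np.eye(4);T[:3,:3]=R.from_euler("xyz",s["ee_rot"],degrees=True).as_matrix();T[:3,3]=s["ee_pos"];return T
def ext(n,s=None):
    i=K(n)[2]; return np.array(i["extrinsics"]) if n!="wrist" else tool(s)@np.array(i["T_tool_cam"])
def proj(P,n,T):
    k,D,_=K(n); Q=(np.atleast_2d(P)-T[:3,3])@T[:3,:3]@F
    return cv2.projectPoints(Q,np.zeros(3),np.zeros(3),k,D)[0][:,0]   # col,row
def onplane(px,n,T,z):   # px: col,row
    k,D,_=K(n); u=cv2.undistortPoints(np.array(px,float).reshape(-1,1,2),k,D)[:,0]
    d=np.c_[u,np.ones(len(u))]@F@T[:3,:3].T
    return T[:3,3]+d*((z-T[2,3])/d[:,2])[:,None]
def headR(yaw,tilt): # x up the slope, z looks up and to -x
    return R.from_euler("ZY",[yaw,-tilt],degrees=True).as_matrix()
E
python3 - <<'E'
from h import *
im=cv2.imread("pics/top0.png");T=ext("top")
hsv=cv2.cvtColor(im,cv2.COLOR_BGR2HSV)
m=cv2.inRange(hsv,(24,180,120),(34,255,255))
c=max(cv2.findContours(m,0,2)[0],key=cv2.contourArea);print(cv2.contourArea(c))
r=cv2.boxPoints(cv2.minAreaRect(c));P=onplane(r,"top",T,.008)
print(r,np.round(P,4),P.mean(0),np.linalg.norm(np.diff(P,axis=0),axis=1))
print(np.round(onplane([[300,187],[335,195]],"top",T,.045),4))
print("base corners",np.round(onplane([[165,233],[258,215]],"top",T,.012),4))
# face corners clicked roughly
pts=np.array([[147,149],[226,134],[239,203],[160,216]],float)
yaw0=0
M=np.array([[.075,.085,.047],[.075,-.085,.047],[-.075,-.085,.047],[-.075,.085,.047]])
f=lambda p:(proj(np.array([p[0],p[1],.105])+M@headR(p[2],p[3]).T,"top",T)-pts).ravel()
o=least_squares(f,[.45,0,10,16],x_scale=[.01,.01,1,1]);print(o.x,o.fun.round(1))
E
```

```text
1103.0
[[287.24527 204.6415 ]
 [297.13205 170.03773]
 [340.9811  182.56602]
 [331.09433 217.16978]] [[ 0.574  -0.1695  0.008 ]
 [ 0.6606 -0.1915  0.008 ]
 [ 0.6303 -0.2979  0.008 ]
 [ 0.5446 -0.2744  0.008 ]] [ 0.60236507 -0.23332923  0.008     ] [0.08932516 0.11054106 0.08889653]
[[ 0.6076 -0.2005  0.045 ]
 [ 0.5893 -0.2821  0.045 ]]
base corners [[ 0.5012  0.1205  0.012 ]
 [ 0.547  -0.1008  0.012 ]]
[ 0.61289763  0.02853701 10.97105023 14.43089624] [ 0.8 -0.8 -0.5 -0.2 -0.9 -0.   0.6  1. ]
```

```bash
cat >> h.py <<'E'
def toolrot(A,s): # gripper on a frame A (z out), tool z=-A z, tool y = s*A x
    y=s*A[:,0];z=-A[:,2];M=np.c_[np.cross(y,z),y,z];return R.from_matrix(M).as_euler("xyz",degrees=True)
E
python3 - <<'E'
from h import *
for s in(1,-1):
    a=toolrot(headR(-14.3,0),s);b=toolrot(headR(11.2,15),s)
    A=headR(11.2,15);seat=np.array([.613,.0285,.105])+A@[0,0,.039]
    for n,p,o in(("up",[.602,-.233,.2],a),("gr",[.602,-.233,.023],a),("pre",seat+A@[0,0,.123],b),("seat",seat+A@[0,0,.023],b)):
        q=inverse_kinematics(p,o);print(s,n,np.round(o,1),None if q is None else np.round(q,1))
for p,y in(([.5,-.1,.28],0),([.5,-.1,.28],17),([.5,.03,.3],10),([.7,.03,.3],190)):
    q=inverse_kinematics(p,[180,0,y]);print(p,None if q is None else np.round(q,1))
E
```

```text
1 up [180.    0.   75.7] [ 31.1  27.8 -21.4  94.   11.3  60.3  -7.9]
1 gr [180.    0.   75.7] [ 30.   40.  -20.  100.2  18.8  43.1 -13.9]
1 pre [165.    0.  101.2] [ 31.3  13.2 -44.5 110.3  12.9  45.7  -7.9]
1 seat [165.    0.  101.2] [ 26.2  23.  -41.7 113.1  25.7  36.7 -19.1]
-1 up [-180.     0.  -104.3] [ -27.8   47.6   72.7   98.1  -47.9   71.8 -137.7]
-1 gr [-180.     0.  -104.3] [   2.5   40.    18.4  102.3  -18.2   40.7 -163.5]
-1 pre [-165.     0.   -78.8] [ -67.9   20.5   75.7  115.6  -32.6   48.5 -144.7]
-1 seat [-165.     0.   -78.8] [ -59.5   38.5   73.3  118.1  -59.3   49.  -123.1]
[0.5, -0.1, 0.28] [ 22.7  10.4 -20.8 106.9   4.1  63.5 -89.7]
[0.5, -0.1, 0.28] [ 24.6  10.6 -23.  106.7   4.6  63.6 -73.1]
[0.5, 0.03, 0.3] [ 22.2  10.3 -36.8 105.6   6.7  66.3 -96.9]
[0.7, 0.03, 0.3] [ 20.6  33.6 -45.1  78.   23.6  77.9  75.5]
```

```bash
python3 - <<'E'
from h import *
import pickle
S={}
for n,p,y in(("C",[.60,-.233,.22],75.7),("A",[.62,.02,.30],85),("B",[.51,.02,.29],85)):
    move_to(p,[180,0,y]);sleep(.15)
    S[n]=get_state();im=capture("wrist");cv2.imwrite(f"pics/{n}.png",im)
    print(n,S[n]["t"],S[n]["ee_pos"],S[n]["ee_rot"])
    if n!="C":print([(np.round(d["point"]).tolist(),round(d["p"],2)) for d in look_for("wrist","interlock")])
pickle.dump(S,open("S.pkl","wb"))
E
```

```text
C 3.1 [ 0.59954685 -0.23427196  0.21994753] [-1.79992848e+02  2.73565824e-02  7.55869810e+01]
A 4.3333 [0.61995444 0.01730717 0.29913114] [-1.79927473e+02  6.04356276e-02  8.47794712e+01]
[([191.0, 352.0], 0.5)]
B 5.1 [0.51113698 0.0198648  0.29022728] [ 1.79952751e+02 -3.58663058e-02  8.49700531e+01]
[([185.0, 506.0], 0.56)]
```

View pics/A.png

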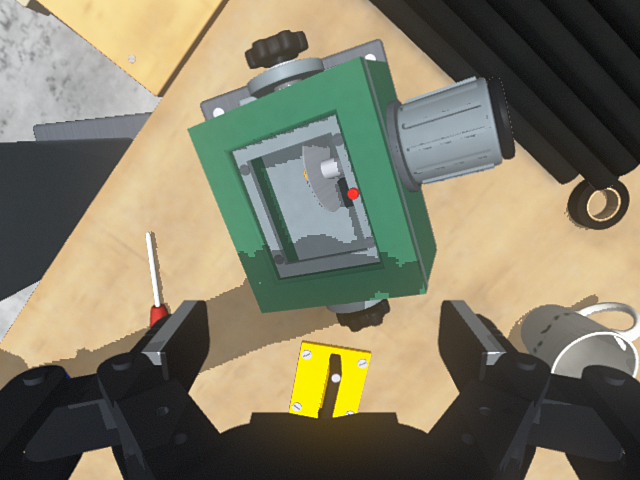

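View pics/B.png

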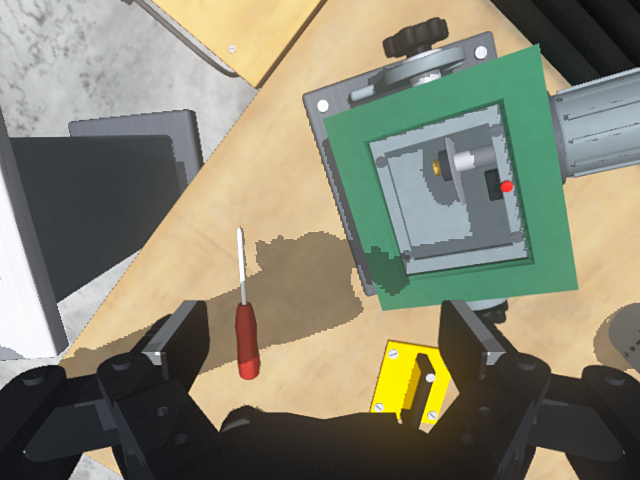

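View pics/C.png

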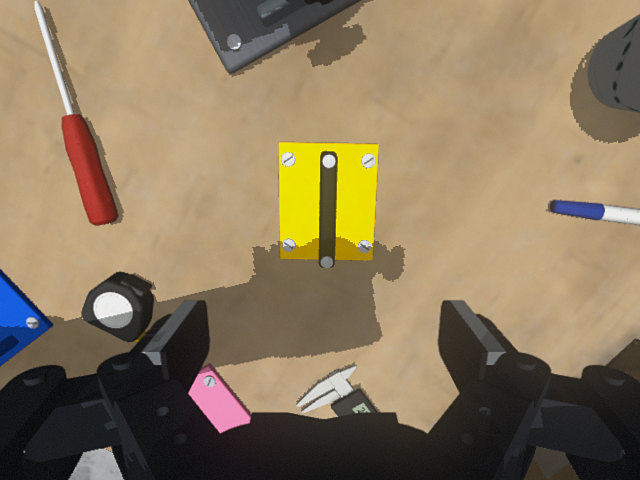

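```bash
cat > fit.py <<'E'
from h import *
import pickle
S=pickle.load(open("S.pkl","rb"))
def sub(n,p):
    g=cv2.cvtColor(cv2.imread(f"pics/{n}.png"),cv2.COLOR_BGR2GRAY)
    q=cv2.cornerSubPix(g,np.array(p,np.float32).reshape(-1,1,2),(4,4),(-1,-1),(3,40,.01))[:,0]
    print(n,"shift",np.abs(q-p).max(1).round(1));return q
O=np.array([[-.075,.085,.047],[.075,.085,.047],[.075,-.085,.047],[-.075,-.085,.047]])
I=O*[50/75,60/85,1];PIN=np.array([[.0415,0,.044]])
D={"A":([[188,130],[361,57],[425,294],[263,312]],[[232,152],[338,114],[381,262],[272,278]],[[352,193]]),
"B":([[326,117],[539,44],[578,290],[383,309]],[[364,141],[503,100],[534,257],[405,276]],[[506,186]])}
D={n:(sub(n,v[0]),sub(n,v[1]),np.array(v[2])) for n,v in D.items()}
X={n:ext("wrist",S[n]) for n in D}
def f(p,w=(1,0,1),use="AB"):
    h=[]
    for n in use:
        for M,px,k in zip((O,I,PIN),D[n],w):
            if k: h.append((proj(np.array([p[0],p[1],.105+(p[4] if len(p)>4 else 0)])+M@headR(p[2],p[3]).T,"wrist",X[n])-px).ravel()*k)
    return np.concatenate(h)
for kw in(dict(),dict(w=(1,1,1)),dict(use="A"),dict(use="B"),dict(w=(0,1,1))):
    for p0 in([.613,.0285,11,15],[.613,.0285,11,15,0]):
        o=least_squares(f,p0,kwargs=kw,x_scale=[.01,.01,1,1,.01][:len(p0)],loss="soft_l1");print(kw,o.x.round(4),np.abs(o.fun).mean().round(2))
    if kw.get("w")==(1,1,1):print(f(o.x,(1,1,1)).reshape(-1,2).round(1).tolist())
print("hatch")
T=ext("wrist",S["C"]);m=cv2.inRange(cv2.cvtColor(cv2.imread("pics/C.png"),cv2.COLOR_BGR2HSV),(24,180,60),(34,255,255))
c=max(cv2.findContours(m,0,2)[0],key=cv2.contourArea)
P=onplane(c[:,0].astype(float),"wrist",T,.008)[:,:2].astype(np.float32)
print(cv2.minAreaRect(P*1000))
Q=onplane([[329,161],[326.5,262]],"wrist",T,.05);print("posts",Q.round(4),Q.mean(0))
E
python3 fit.py
```

```text
A shift [1.5 2.8 0.8 1.5]
A shift [0.6 2.6 2.3 0. ]
B shift [0.  1.4 0.9 1.3]
B shift [0.  2.3 1.1 2. ]
{} [ 0.6221  0.0346 12.7808 21.9124] 0.95
{} [ 6.22200e-01  3.42000e-02  1.26727e+01  2.13686e+01 -1.80000e-03] 0.86
{'w': (1, 1, 1)} [ 0.6223  0.0347 12.8855 22.4637] 2.37
{'w': (1, 1, 1)} [ 6.22700e-01  3.43000e-02  1.26814e+01  2.18396e+01 -3.00000e-03] 2.22
[[2.0, -0.9], [-2.9, -0.9], [0.2, -0.7], [0.4, -1.0], [-7.9, -2.1], [2.0, -5.8], [6.2, 7.5], [3.2, 6.0], [0.8, 0.8], [-2.7, 0.8], [-0.2, 1.5], [-1.2, -0.8], [-0.4, -1.4], [-1.8, -0.8], [0.4, 0.0], [0.7, 4.9], [-4.6, 6.2], [0.2, 0.4]]
{'use': 'A'} [ 0.6222  0.0342 12.5866 21.3913] 1.09
{'use': 'A'} [ 6.21700e-01  3.37000e-02  1.24803e+01  2.06109e+01 -2.80000e-03] 0.76
{'use': 'B'} [ 0.622   0.0349 12.8571 22.3557] 0.82
{'use': 'B'} [ 6.23000e-01  3.48000e-02  1.27837e+01  2.25941e+01 -1.70000e-03] 0.66
{'w': (0, 1, 1)} [ 0.6285  0.0369 12.8594 29.9621] 3.08
{'w': (0, 1, 1)} [ 6.28600e-01  3.55000e-02  1.37936e+01  2.73311e+01 -8.80000e-03] 2.28
hatch
((604.6429443359375, -231.39801025390625), (108.82968139648438, 88.75286865234375), 74.46453857421875)
posts [[ 0.6161 -0.1915  0.05  ]
 [ 0.5933 -0.2726  0.05  ]] [ 0.60468491 -0.23202972  0.05      ]
```

```bash
cat > ov.py <<'E'
from fit import *
p=[.6221,.0345,12.75,21.8]
M=[I*1,I*[47/50,57/60,39/47],O]
def draw(n,cam,T,c,k):
    im=cv2.imread(f"pics/{n}.png");r0,c0,h,w=c
    im=cv2.resize(im[r0:r0+h,c0:c0+w],None,fx=k,fy=k,interpolation=0)
    for A,col in zip(M+[PIN],((0,0,255),(255,0,255),(0,255,255),(255,255,0))):
        q=(proj(np.array([p[0],p[1],.105])+A@headR(p[2],p[3]).T,cam,T)-[c0,r0]+.5)*k
        cv2.polylines(im,[(q*8).astype(int).reshape(-1,1,2)],True,col,1,cv2.LINE_AA,3)
        if len(q)==1:cv2.circle(im,tuple(int(v) for v in q[0]),4,col,1)
    return im
a=draw("A","wrist",X["A"],(40,180,280,266),1);a=cv2.resize(a,(399,420)) if 0 else draw("A","wrist",X["A"],(40,180,290,260),1.5)[:,:]
b=draw("B","wrist",X["B"],(30,320,290,262),1.5)
t=draw("top0","top",ext("top"),(120,130,110,130),3);s=draw("scene0","scene",ext("scene"),(225,120,110,130),3)
print(a.shape,b.shape,t.shape)
cv2.imwrite("pics/ov1.png",np.hstack([a,b[:, :]]));cv2.imwrite("pics/ov2.png",np.hstack([t,s]))
E
python3 ov.py|tail -1
```

```text
B shift [0.  2.3 1.1 2. ]Traceback (most recent call last):
  File "ov.py", line 1, in <module>
    from fit import *
  File "fit.py", line 22, in <module>
    o=least_squares(f,p0,kwargs=kw,x_scale=[.01,.01,1,1,.01][:len(p0)],loss="soft_l1");print(kw,o.x.round(4),np.abs(o.fun).mean().round(2))
    return func(*args, **kwargs)
    result = trf(vector_fun.fun, vector_fun.jac, x0, f0, J0, lb, ub, ftol, xtol,
                 gtol, max_nfev, x_scale, loss_function, tr_solver,
                 tr_options.copy(), verbose, callback=callback_wrapped)
    return trf_no_bounds(
        fun, jac, x0, f0, J0, ftol, xtol, gtol, max_nfev, x_scale,
        loss_function, tr_solver, tr_options, verbose, callback=callback)
    J = jac(x)
    self._update_jac()
    ~~~~~~~~~~~~~~~~^^
    self.J = self.jac_wrapped(xp_copy(self.x), f0=self.f)
             ~~~~~~~~~~~~~~~~^^^^^^^^^^^^^^^^^^^^^^^^^^^^
    J, dct = approx_derivative(
             ~~~~~~~~~~~~~~~~~^
        self.fun,
        ^^^^^^^^^
    ...<2 lines>...
        **self.finite_diff_options,
        ^^^^^^^^^^^^^^^^^^^^^^^^^^^
    )
    ^
  
[... 537 characters left out ...]
                    ~~~~~~~~^^^
    return self.f(x, *self.args, **self.kwargs)
           ~~~~~~^^^^^^^^^^^^^^^^^^^^^^^^^^^^^^
  File "fit.py", line 18, in f
    if k: h.append((proj(np.array([p[0],p[1],.105+(p[4] if len(p)>4 else 0)])+M@headR(p[2],p[3]).T,"wrist",X[n])-px).ravel()*k)
                    ~~~~^^^^^^^^^^^^^^^^^^^^^^^^^^^^^^^^^^^^^^^^^^^^^^^^^^^^^^^^^^^^^^^^^^^^^^^^^^^^^^^^^^^^^^^^
  File "h.py", line 13, in proj
    k,D,_=K(n); Q=(np.atleast_2d(P)-T[:3,3])@T[:3,:3]@F
          ~^^^
  File "h.py", line 7, in K
    i=camera_info(n); return np.array([[i["fx"],0,i["cx"]],[0,i["fy"],i["cy"]],[0,0,1.]]),np.array(i["D"],float),i
ValueError: time passes only in moves, steps and waits
```

```bash
sed -i 's/^def K(n):/from functools import lru_cache\n@lru_cache\ndef K(n):/' h.py; sed -i '/^for kw in/,$d' fit.py; python3 ov.py|tail -1; python3 - <<'E'
from h import *; print(get_state()["t"])
E
```

```text
(435, 390, 3) (435, 393, 3) (330, 390, 3)
5.2
```

View pics/ov1.png

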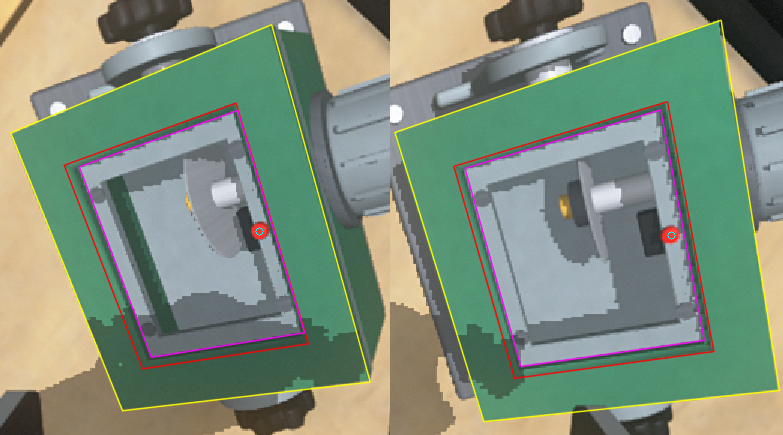

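View pics/ov2.png

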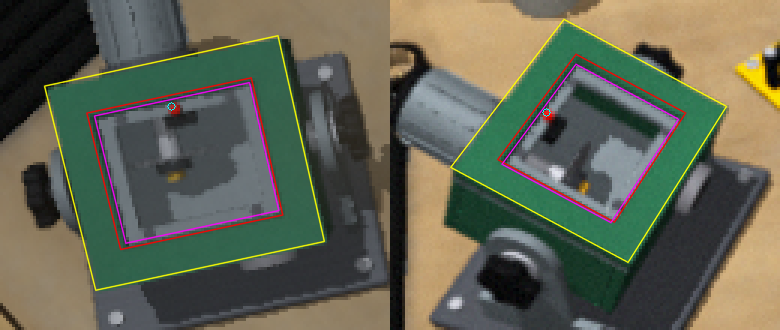

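```bash
cat >> h.py <<'E'
HP=np.array([.6221,.0345,.105]);HA=headR(12.75,21.8)
def seatpose(dx=0,dy=0,up=0): # TCP for cover underside centre at this offset from the seat (head axes)
    return HP+HA@[dx,dy,.039+.023+up]
E
python3 - <<'E'
from h import *
import pickle
o=toolrot(headR(-15.5,0),1)
move_to([.6047,-.2317,.11],o)
print(movel([.6047,-.2317,.023],vel=.1,until_force=8))
grasp(80);s=get_state();print(s["t"],s["ee_pos"],s["finger_gap"],s["grasp_force"],s["contact_force"])
movel([.6047,-.2317,.25],vel=.2)
b=toolrot(HA,1);move_to(seatpose(up=.1),b);sleep(.2)
s=get_state();im=capture("wrist");cv2.imwrite("pics/P.png",im);pickle.dump(s,open("P.pkl","wb"))
print(s["t"],s["ee_pos"]-seatpose(up=.1),s["ee_rot"],b,s["finger_gap"],s["grasp_force"],s["contact_force"],s["wrist_torque"])
E
```

```text
False
8.1 [ 0.60485491 -0.23172996  0.02331264] 0.14858040891328342 79.32531237602234 [-0.73914388  0.89077921  3.45925939]
10.5833 [ 8.04339079e-04 -1.28895476e-03 -8.81507295e-05] [ 1.58209952e+02 -3.23448646e-02  1.02611140e+02] [1.58200000e+02 1.27222187e-14 1.02750000e+02] 0.14443498525999957 78.57494831085205 [ 0.23779399  0.51973819 -2.01483515] [-0.1170795   0.53072038 -0.00431163]
```

View pics/P.png

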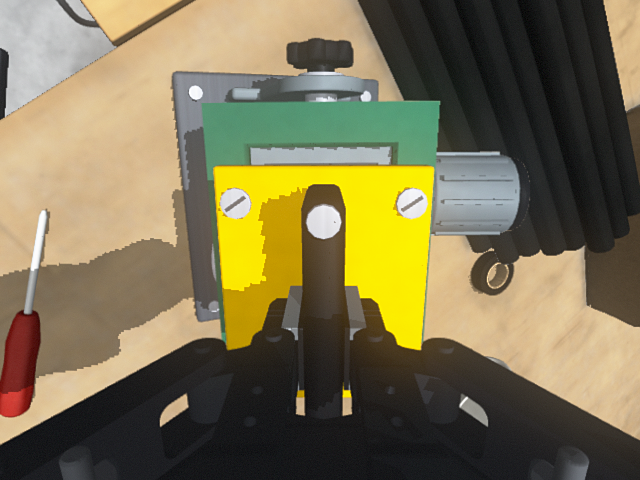

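```bash
python3 - <<'E'
from h import *
import pickle
s=pickle.load(open("P.pkl","rb"));T=ext("wrist",s);t=tool(s)
G=np.array([[-.045,.055,.008],[.045,.055,.008]])
# cover frame in tool: cover x=tool y, y=tool x, z=-tool z
B=np.array([[0,1,0],[1,0,0],[0,0,-1.]])
px=np.array([[213.5,166.5],[436,166.5]])
P=lambda p:t[:3,3]+((G@R.from_euler("xyz",p[2:],degrees=True).as_matrix().T+[p[0],p[1],-.023])@B.T)@t[:3,:3].T
print("nominal",proj(P([0,0,0,0,0]),"wrist",T).round(1),"clicked",px)
for g in([0,0.001],[.001,0]):print(g,proj(P(g+[0,0,0]),"wrist",T).round(1))
print("pitch1",proj(P([0,0,1,0,0]),"wrist",T).round(1))
H=np.array([[-.075,.085,.047],[.075,.085,.047]])
print("head",proj(HP+H@HA.T,"wrist",T).round(1),"clicked 204,101.5 / 439.5,100.5")
s=get_state();print(s["t"],s["ee_pos"]-seatpose(up=.1),s["ee_rot"])
E
```

```text
nominal [[209.4 165. ]
 [434.9 164.7]] clicked [[213.5 166.5]
 [436.  166.5]]
[0, 0.001] [[209.2 162.4]
 [435.1 162.2]]
[0.001, 0] [[211.9 165. ]
 [437.4 164.7]]
pitch1 [[208.7 165.6]
 [435.6 165.3]]
head [[201.9 101.4]
 [441.  100.6]] clicked 204,101.5 / 439.5,100.5
10.6333 [ 0.00062811 -0.00103417 -0.0001356 ] [ 1.58215329e+02 -3.21880920e-02  1.02635548e+02]
```

```bash
python3 - <<'E'
from h import *
b=toolrot(HA,1)
def rep(n):
    s=get_state();f=HA.T@s["contact_force"];m=HA.T@s["wrist_torque"]
    e=HA.T@(s["ee_pos"]-seatpose());print(n,round(s["t"],2),"e mm",(e*1e3).round(2),"f",f.round(2),"m",m.round(2),s["ee_rot"].round(2),round(s["finger_gap"],3))
d=dict(dx=-.0008,dy=.0006)
movel(seatpose(up=.02,**d),vel=.08,rot=b);sleep(.3);rep("20")
print(movel(seatpose(up=.0055,**d),vel=.02,rot=b,until_force=7));rep("5.5")
E
```

```text
20 12.08 e mm [-0.61  0.44 20.29] f [-1.64  0.21 -2.51] m [ 0.04  0.57 -0.03] [1.5817e+02 1.0000e-02 1.0273e+02] 0.147
False
5.5 12.96 e mm [-1.08  0.63  5.53] f [-1.61 -0.03  0.31] m [ 0.09  0.87 -0.  ] [158.23   0.   102.75] 0.148
```

```bash
cat >> h.py <<'E'
def rep(n):
    s=get_state();f=HA.T@s["contact_force"];m=HA.T@s["wrist_torque"]
    e=HA.T@(s["ee_pos"]-seatpose());print(n,round(s["t"],2),"e mm",(e*1e3).round(2),"f",f.round(2),"m",m.round(2),s["ee_rot"].round(2),round(s["finger_gap"],3))
E
python3 - <<'E'
from h import *
sleep(.3);rep("5.5")
d=dict(dx=-.0008,dy=.0006);b=toolrot(HA,1)
for u in(.004,.003):
    print(movel(seatpose(up=u,**d),vel=.01,rot=b,until_force=6));sleep(.25);rep(u)
cv2.imwrite("pics/Q.png",capture("wrist"))
E
```

```text
5.5 13.26 e mm [-0.83  0.59  5.57] f [-2.36  0.45 -0.03] m [0.1  0.8  0.05] [158.2    0.   102.75] 0.148
False
0.004 13.81 e mm [-0.71  0.57  4.03] f [-1.5  -0.17  1.38] m [ 0.02  0.72 -0.03] [158.19   0.   102.75] 0.152
False
0.003 14.31 e mm [-0.72  0.6   3.03] f [-1.86 -0.07  2.07] m [-0.01  0.68  0.  ] [158.19  -0.   102.75] 0.151
```

```bash
python3 - <<'E'
from h import *
d=dict(dx=-.0008,dy=.0006);b=toolrot(HA,1);u=.003
for _ in range(12):
    u-=.0005;h=movel(seatpose(up=u,**d),vel=.008,rot=b,until_force=10);sleep(.12);rep((round(u,4),h))
    if h or (HA.T@get_state()["contact_force"])[2]>8.5:break
sleep(.3);rep("end")
cv2.imwrite("pics/Q2.png",capture("wrist"))
E
```

```text
(0.0025, False) 14.72 e mm [-0.73  0.6   2.53] f [-1.38 -0.35  1.57] m [0.04 0.63 0.  ] [158.19   0.   102.75] 0.149
(0.002, False) 15.09 e mm [-0.76  0.56  2.02] f [-1.46 -0.01  1.08] m [0.03 0.69 0.  ] [158.2    0.   102.75] 0.145
(0.0015, False) 15.46 e mm [-0.74  0.57  1.52] f [-1.33  0.42  2.12] m [0.03 0.59 0.07] [158.19   0.   102.75] 0.147
(0.001, False) 15.82 e mm [-0.77  0.59  1.01] f [-1.5   0.41  2.6 ] m [0.   0.7  0.01] [158.2    0.   102.75] 0.149
(0.0005, False) 16.19 e mm [-0.77  0.54  0.64] f [-3.09 -0.21  6.51] m [ 0.07  0.77 -0.05] [1.5820e+02 1.0000e-02 1.0274e+02] 0.147
(0.0, False) 16.56 e mm [-0.74  0.54  0.61] f [-4.79  0.52 13.68] m [ 0.21  1.23 -0.01] [1.5820e+02 4.0000e-02 1.0274e+02] 0.145
end 16.86 e mm [-0.76  0.55  0.61] f [-4.37  0.61 14.32] m [0.13 1.26 0.01] [1.5820e+02 3.0000e-02 1.0274e+02] 0.15
```

```bash
python3 - <<'E'
import cv2
im=cv2.imread("pics/Q2.png")[90:350,150:500];cv2.imwrite("pics/Q2c.png",cv2.resize(im,None,fx=2.2,fy=2.2,interpolation=2))
E
```

```text
(no output)
```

View pics/Q2c.png

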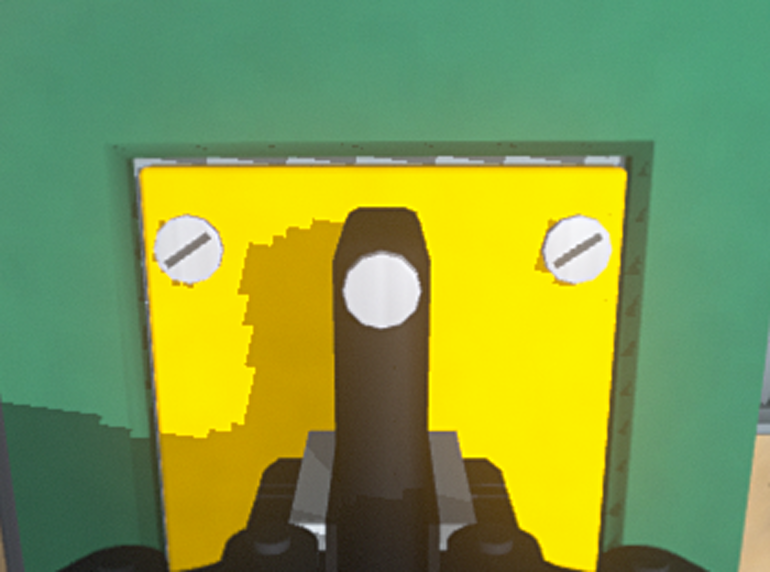

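```bash
python3 - <<'E'
from h import *
b=toolrot(HA,1)
d=dict(dx=-.0008,dy=.0006)
movel(seatpose(up=.002,**d),vel=.02,rot=b);sleep(.15);rep("up")
d["dx"]=-.0022;movel(seatpose(up=.002,**d),vel=.01,rot=b);sleep(.2);rep("shift")
u=.0015
for _ in range(8):
    h=movel(seatpose(up=u,**d),vel=.008,rot=b,until_force=10);sleep(.15);rep((round(u,4),h))
    if h or (HA.T@get_state()["contact_force"])[2]>6:break
    u-=.0005
cv2.imwrite("pics/Q3.png",capture("wrist"))
E
```

```text
up 17.31 e mm [-0.79  0.6   1.84] f [-0.45 -1.52  2.74] m [-0.01  0.58 -0.01] [ 1.5820e+02 -1.0000e-02  1.0275e+02] 0.148
shift 17.8 e mm [-1.56  0.67  2.15] f [ 2.   -0.2   1.15] m [ 0.01 -0.15  0.01] [158.14  -0.   102.76] 0.145
(0.0015, False) 18.2 e mm [-2.02  0.62  1.55] f [ 2.01 -0.77  2.52] m [ 0.01 -0.24 -0.  ] [158.18   0.   102.75] 0.148
(0.001, False) 18.6 e mm [-2.07  0.64  1.02] f [2.05 0.55 2.19] m [ 0.08 -0.34  0.01] [158.19  -0.   102.75] 0.147
(0.0005, False) 19.0 e mm [-1.97  0.56  0.7 ] f [ 2.43 -0.29  4.5 ] m [ 0.13 -0.17 -0.04] [1.5818e+02 1.0000e-02 1.0275e+02] 0.146
(0.0, False) 19.4 e mm [-1.88  0.56  0.63] f [-0.45  0.18 10.96] m [0.15 0.2  0.02] [1.5817e+02 4.0000e-02 1.0275e+02] 0.146
```

```bash
python3 - <<'E'
from h import *
def st(n):
    F=[];
    for _ in range(5):
        sleep(.05);s=get_state();F.append(np.r_[HA.T@s["contact_force"],HA.T@s["wrist_torque"]])
    F=np.mean(F,0);print(n,round(s["t"],2),"f",F[:3].round(2),"m",F[3:].round(2),"My@seat",round(F[4]+.21*F[0],3),"z",((HA.T@(s["ee_pos"]-seatpose()))*1e3).round(2),s["ee_rot"].round(2))
st("now")
for dt in(-.7,.7,0):
    A=headR(12.75,21.8+dt);p=HP+HA@[-.0015,.0006,.039]+A@[0,0,.023]
    h=movel(p,vel=.01,rot=toolrot(A,1),until_force=12);sleep(.2);st((dt,h))
E
```

```text
now 19.7 f [ 0.94  0.46 11.21] m [0.13 0.21 0.  ] My@seat 0.403 z [-1.87  0.54  0.62] [1.5817e+02 3.0000e-02 1.0274e+02]
(-0.7, False) 20.4 f [-2.74  0.32 15.24] m [0.21 0.53 0.  ] My@seat -0.048 z [-2.11  0.51  0.6 ] [1.5899e+02 5.0000e-02 1.0274e+02]
(0.7, False) 21.1 f [ 0.36  0.38 13.49] m [0.18 0.58 0.01] My@seat 0.658 z [-1.73  0.56  0.69] [1.5751e+02 4.0000e-02 1.0274e+02]
(0, False) 21.8 f [-1.07  0.37 13.99] m [ 0.19  0.49 -0.02] My@seat 0.27 z [-1.82  0.52  0.61] [1.5824e+02 4.0000e-02 1.0274e+02]
```

```bash
python3 - <<'E'
from h import *
A=headR(12.75,21.4);p=HP+HA@[-.0013,.0006,.03915]+A@[0,0,.023]
movel(p,vel=.01,rot=toolrot(A,1),until_force=12)
for _ in range(3):sleep(.25);rep("f");print(get_state()["grasp_force"])
cv2.imwrite("pics/Z.png",capture("wrist"))
f=(HA.T@get_state()["contact_force"])[2]
if 8<f<15: print(job_done())
E
```

```text
f 22.3 e mm [-1.93  0.56  0.62] f [-1.7   0.72 12.9 ] m [0.16 0.48 0.06] [1.5868e+02 4.0000e-02 1.0274e+02] 0.145
80.6877064704895
f 22.55 e mm [-1.99  0.54  0.6 ] f [-3.14  0.69 12.97] m [ 0.22  0.52 -0.01] [1.5869e+02 4.0000e-02 1.0274e+02] 0.15
80.68646192550659
f 22.8 e mm [-1.98  0.55  0.6 ] f [-2.    0.95 12.63] m [ 0.13  0.49 -0.02] [1.5869e+02 4.0000e-02 1.0274e+02] 0.149
80.6866979598999
the job is handed in; nothing more can be done
None
```

I handed the job in at about 23 s: the yellow cover is seated in the hatch opening at about 21.5° slope, still gripped and pressed shut with about 13 N; flushness and the pushed-in interlock pin were judged from force readings, not seen directly, and the verdict was not shown.

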